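Clear the plate and set the gauge arm

TASK

Plaster lumps lie in the way of the gauge arm on the steel plate: take the pusher by its black grip, sweep all three lumps with it over the far edge into the blue scrap tray, and stand the pusher upright back on the bench beside the plate. Then press the green lock button fully down (it stays down), and after that draw the telescoping arm out by its black grip until its red pointer lines up with the red mark on the scale, and finish holding it still there, because its spring pulls it back. Never touch the lumps with the gripper or the telescoping arm, and leave everything else where it stands.

Things in the scene. Friction and masses are not known exactly. Their poses are not given: they have to be found in the camera images.
- station: Fixed gauge station: grey block with a steel top plate 25 mm above the bench, spanning its x -120 to 100 mm and y -160 to 280 mm. Origin at bench height under the arm's axis. Its x points away from the robot, to the tray; its y to the robot's left (turned up to 12 degrees). The telescoping arm slides out along its -y, at x = 0. Black scale ticks every 10 mm lie flush on the plate at x -88 mm.
- sleeve (a point): Centre of the top of the cream sleeve that the telescoping arm slides out of, 75 mm above the bench. The sleeve is a box 52 mm (station x) by 145 mm (y), standing on the plate; it spans station y 115 to 260 mm.
- gauge_travel (a joint): Travel of the telescoping arm, m: 0 pushed home (start), positive pulled out along the station's -y, up to 0.12. Locked at the start (gives 1.5 mm only). When unlocked a spring draws it home with about 2.5 N at home to 4 N far out, so it runs back if let go.
- gauge_arm: The telescoping arm: a 16 mm tube, axis 50 mm above the bench, with a head on its end: aluminium foot 36 x 24 mm (x, y) from 29 to 62 mm above the bench (4 mm clear of the plate), with a black square grip 22 x 22 mm on top of it, from 62 to 106 mm above the bench. Origin at bench height on the grip's axis; axes as the station's. Home: station (0, 50) mm.
- grip (a point): Middle of the black grip, 88 mm above the bench, where to take it from above; 65 mm of free arm lie between it and the sleeve's face at home.
- pointer (a point): Tip of the red pointer, 3 mm wide, that sticks out of the head towards -x, at station x = -45 mm, 29 mm above the bench.
- mark: Red flat strip on the plate, flush, 4 mm wide, spanning station x -105 to -47 mm. Origin on its centre line, but at bench height and at x = 0 (below the arm's axis); axes as the station's. It lies 60 to 100 mm of travel out from the pointer's home; the arm is set when pointer and mark have equal y in the station's frame.
- lock_button (a joint): Press of the lock button, m: 0 up (locked, start), 0.007 fully down (arm unlocked). Needs about 3 N downwards, has no spring and stays down where it is left.
- button_top (a point): Centre of the top of the round green lock button, 26 mm across, on top of the sleeve in a black collar; 94 mm above the bench when up, 87 mm when down. The collar's top is at 81 mm.
- tray: Blue open scrap tray on the bench, fixed against the far edge of the plate: 120 mm (x) by 230 mm (y), floor 4 mm thick, walls 4 mm thick and 45 mm high on its far side and ends, none towards the plate. Origin under its centre; axes as the station's. Lumps pushed over the edge drop 21 mm into it.
- pusher: Hand pusher standing on the bench to the robot's right: white head 36 mm (its x) by 140 mm (its y) by 30 mm high with an orange foot edge; a black square upright grip 24 x 24 mm on its middle, 30 to 88 mm above its underside, to be taken from above. 160 g. Origin at the centre of its underside, z up.
- lump0_mid (a point): Middle of plaster lump 0.
- lump1_mid (a point): Middle of plaster lump 1.
- lump2_mid (a point): Middle of plaster lump 2.
- cast_a: Bystander, loose: dental cast (arch of teeth on a 50 x 58 mm white plaster base, 33 mm high) standing on the steel plate in front of the sleeve. Origin at the middle of its underside. Leave it alone.
- cast_b: Bystander, loose: dental cast on a yellow stone base, 50 x 58 x 33 mm, on the bench at the left. Origin at the middle of its underside. Leave it alone.
- lacquer: Bystander, loose: small amber bottle, 36 mm across, 70 mm high. Origin at the middle of its underside. Leave it alone.
- jar: Bystander, loose: clear jar with a white lid, 64 mm across, 65 mm high. Origin at the middle of its underside. Leave it alone.
- brush: Bystander, loose: brush 170 mm long, up to about 25 mm high, lying on the bench at the far right, its handle towards its own -x. Leave it alone.
- wax_block: Bystander, loose: pink wax block 50 x 70 x 16 mm. Origin at the middle of its underside. Leave it alone.
- cup: Bystander, loose: white cup 68 mm across, 75 mm high. Origin at the middle of its underside. Leave it alone.
- lump0: Plaster lump 0: a white, rough block about 24 x 22 mm and 19 mm high, about 22 g, loose on the steel plate, origin at the centre of its underside, at any yaw, ahead of the arm's head.
- lump1: Plaster lump 1: a white, rough block about 24 x 22 mm and 19 mm high, about 22 g, loose on the steel plate, origin at the centre of its underside, at any yaw, ahead of the arm's head.
- lump2: Plaster lump 2: a white, rough block about 24 x 22 mm and 19 mm high, about 22 g, loose on the steel plate, origin at the centre of its underside, at any yaw, ahead of the arm's head.

How it is judged:
By the outcome, as a careful person would: the job done as asked, in the order asked, and still so for the second after the job is handed in, while the arm keeps its last pose, push and grip.
It also fails if it takes over 64 s, if anything falls off the work surface, if the arm or the gripper's body presses on something with over 40 N, if the wrist force passes 120 N, or if a joint passes its speed limit or range.

ROBOT

A 6-joint arm with a two-finger parallel gripper is mounted at the origin on the work surface. World frame = base frame: x ahead of the robot, y to its left, z up, the work surface at z = 0. Lengths are in m, angles in rad, forces in N, time in s.
With the tool pointing down it reaches from about 0.35 to 0.85 m from the base axis. Payload 8.1 kg.
Tool frame: the origin (TCP) lies at the very end of the fingers, on their centre line; the grasp point (between the pads) lies 19 mm behind it; z points along the fingers, y is the line along which they close (so a half turn about z gives the same grasp; the last joint's range is limited). The gripper opens to 85 mm and grips with 20 to 120 N. Pads are 22 mm wide; open, the fingers measure 114 mm over their backs; the gripper's body (76 mm by 85 mm) begins 54 mm behind the grasp point. The pads swing forward as they close: fully open they stand 13 mm farther back than shut.
Start: joints at [1.232, 0.13, 1.488, -0, 1.523, -0.085], TCP at [0.151, 0.581, 0.231] pointing down, gripper open.
Joint ranges: [-2.96, 2.96], [-0.89, 2.26], [0.02, 2.5], [-1.34, 4.48], [0, 2.73], [-2.66, 2.66]. Speed limits (rad/s): [2.39, 2.39, 2.79, 3.14, 3.14, 3.14].

INTERFACE

Orientations are given as a unit quaternion [w, x, y, z].
In Python, from plant import move_pose, move_straight, goto_joints, command_gripper, pause, ik, get_obs, get_image, camera_info, MotionError, sign_off gives the robot as it stands. Calls block until the motion is done:
- move_pose(position, orientation): joint-space move of the TCP to a pose.
- move_straight(position, ori=None, max_speed=0.15, until_force=None): straight line of the TCP; ori=None keeps the orientation; max_speed is the mean speed in m/s. With until_force (N) it stops when the force on the tool has changed by that much, and returns True; else False.
- goto_joints(angles): joint-space move.
- command_gripper(opening): finger opening in m; the grip force is fixed at half the most; returns when the fingers have stopped.
- pause(seconds).
- ik(position, orientation): joint angles nearest the present ones, or None.
- get_obs(): the state.
- get_image(name): name is "scene" or "top"; returns (picture, depth): 400x640x3 uint8, blue, green, red; 400x640 float32, m along the optical axis (not along the pixel's ray), 0 where there is no reading.
- camera_info(name): a dict with "fovy" (degrees; the focal length in pixels is half the picture's height over the tangent of half this angle, whatever the lens; pixels are square), "cx", "cy" (the principal point, pixels), "eye" and "attitude" of the camera in the world. Camera axes: x right, y up, looking along -z (the intrinsics and any distortion apply to the point x, -y, -z); pixel columns grow to the right and rows downward; lengths in m; the calibration is good to about 2 mm. A picture is of the moment at which its call begins. camera_info takes no time and is no camera call.
A pose or a line that the arm cannot do raises MotionError and nothing moves.
- sign_off(): hands the job in; it is judged then, once.
The state is a dict: "clock": time; "joint_positions": joint angles; "joint_vel": joint speeds; "tau": joint torques, N m; "tcp_pos": TCP position; "ee_rot": TCP orientation; "contact_force": force on the tool from outside, world axes, zero at the start; "moment": the same for the moment, N m; "opening": finger opening in m; "gripper_force": force on a finger pad.
Only numpy, scipy, OpenCV 4.12 (cv2) and the standard library are available. Lean on these libraries where they do the work, as an engineer would, in place of code of your own. Each camera call takes 0.05 s, during which the arm holds its last target. There are 200 camera calls.

## Working session

There is one attempt and no reset: what is moved stays moved. The work goes in short steps, each a Python script; the robot and the scene stay as the last script left them, time stands still between calls to the robot, and variables do not carry over. Pictures are saved under pics/ and viewed, at most 10 in all, crops included, and the job is handed in when it is done.

```bash
ls; mkdir -p pics; python3 - <<'E'
from plant import *
import cv2,numpy as np
for n in("scene","top"):
    im,d=get_image(n); cv2.imwrite(f"pics/{n}0.png",im); np.save(f"pics/{n}0.npy",d); print(n,camera_info(n),(d>0).mean())
print(get_obs())
E
```

```text
pics
scene {'fovy': 45.167453136464644, 'cx': 318.17590612434844, 'cy': 203.5969086179143, 'eye': array([ 1.25186017, -0.37438672,  1.06964337]), 'attitude': array([0.79157262, 0.28509894, 0.17422578, 0.51164124])} 0.99606640625
top {'fovy': 49.012524953429455, 'cx': 322.3136453500635, 'cy': 195.9346397263764, 'eye': array([ 0.46525221, -0.0037596 ,  1.56645699]), 'attitude': array([ 0.7145033 ,  0.01572599, -0.01957534, -0.69918133])} 0.99609375
{'clock': 0.1, 'joint_positions': array([ 1.23164799e+00,  1.31064358e-01,  1.48914018e+00, -1.39120610e-05,
        1.52298140e+00, -8.54048925e-02]), 'joint_vel': array([ 2.99823081e-04, -1.85049329e-03, -1.65021630e-03,  9.51785993e-04,
       -3.80941001e-05,  1.92658170e-03]), 'tau': array([ 8.13306269e-04, -5.70954072e+01, -5.01940978e+01, -2.04888802e-04,
        8.15370935e-03,  8.13883889e-05]), 'tcp_pos': array([0.15044625, 0.58034494, 0.23037861]), 'ee_rot': array([-1.61050046e-04,  1.26531255e-01,  9.91962301e-01, -7.80227124e-04]), 'contact_force': array([-0.28836797, -0.16346937, -0.14072467]), 'moment': array([ 0.06976289, -0.00138492, -0.00687374]), 'gripper_force': 0.0, 'opening': 0.0854578730803358}
```

View pics/top0.png

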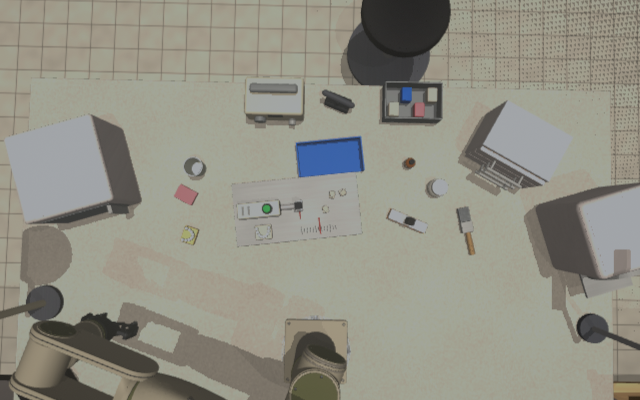

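View pics/scene0.png

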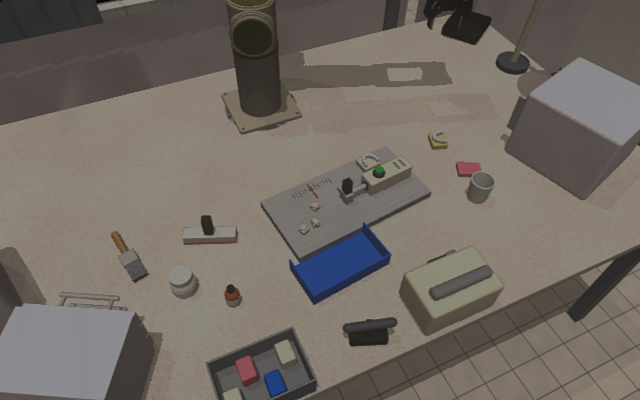

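```bash
cat > h.py <<'E'
from plant import *
import cv2,numpy as np
from scipy.spatial.transform import Rotation as R
def cam(n):
    c=camera_info(n); f=200/np.tan(np.radians(c["fovy"])/2)
    return c,f,R.from_quat(np.roll(c["attitude"],-1)).as_matrix()
def ray(n,uv):
    c,f,M=cam(n); uv=np.atleast_2d(uv).astype(float)
    d=np.c_[(uv[:,0]-c["cx"])/f,-(uv[:,1]-c["cy"])/f,-np.ones(len(uv))]@M.T
    return np.array(c["eye"]),d
def plane(n,uv,z):
    e,d=ray(n,uv); return e+d*((z-e[2])/d[:,2])[:,None]
def proj(n,p):
    c,f,M=cam(n); q=(np.atleast_2d(p)-c["eye"])@M
    return np.c_[c["cx"]-f*q[:,0]/q[:,2],c["cy"]+f*q[:,1]/q[:,2]]
def tri(a,b):
    ea,da=ray("top",a); eb,db=ray("scene",b); da=da[0];db=db[0]
    s=np.linalg.lstsq(np.c_[da,-db],eb-ea,rcond=None)[0]
    pa,pb=ea+s[0]*da,eb+s[1]*db; return (pa+pb)/2,np.linalg.norm(pa-pb)
def cloud(n,d):
    v,u=np.mgrid[:400,:640]; e,r=ray(n,np.c_[u.ravel(),v.ravel()])
    return (e+r*d.reshape(-1,1)).reshape(400,640,3)
def blobs(m,amin=4):
    k,l,s,c=cv2.connectedComponentsWithStats(m.astype(np.uint8))
    return [(s[i,4],c[i],l==i) for i in range(1,k) if s[i,4]>=amin]
def hsv(im): return [x.astype(int) for x in cv2.split(cv2.cvtColor(im,cv2.COLOR_BGR2HSV))]
E
python3 - <<'E'
from h import *
np.set_printoptions(precision=4,suppress=True)
W={"top":(225,130,440,255),"scene":(170,140,430,300)}
for n in W:
    im=cv2.imread(f"pics/{n}0.png"); d=np.load(f"pics/{n}0.npy"); P=cloud(n,d); h,s,v=hsv(im)
    x0,y0,x1,y1=W[n]; w=np.zeros((400,640),bool); w[y0:y1,x0:x1]=1
    print(n,"bench z",np.median(P[...,2][w&(P[...,2]<.012)]))
    ok=w&(P[...,0]>.3)&(P[...,0]<.85)
    for nm,m,z in [("blue",(abs(h-112)<12)&(s>150),0.004),("green",(abs(h-65)<20)&(s>120)&(v>50),.094),("red",((h<8)|(h>172))&(s>110),.025),("black",(v<45)&(s<150),.1)]:
        for a,c,b in blobs(ok&m): print(nm,a,c,"plane",plane(n,c,z)[0],"depth",np.median(P[b],0))
    z=P[...,2]
    for nm,m in [("plate",(z>.017)&(z<.033)),("lump",(z>.036)&(z<.052)&(s<90)&(v>90)),("pusherhead",(z>.02)&(z<.04)&(P[...,1]<-.15))]:
        for a,c,b in blobs(ok&m,12): 
            q=P[b][:,:2].astype(np.float32); print(nm,a,c,np.median(P[b],0),cv2.minAreaRect(q))
    k=800/(x1-x0); cv2.imwrite(f"pics/{n}0c.png",cv2.resize(im[y0:y1,x0:x1],None,fx=k,fy=k,interpolation=cv2.INTER_CUBIC))
E
```

```text
top bench z 0.0013022476252591009
blue 1863 [328.2464 158.0741] plane [ 0.6796 -0.0297  0.004 ] depth [ 0.6795 -0.0293  0.0052]
green 42 [266.1905 208.0714] plane [0.4941 0.1763 0.094 ] depth [0.4942 0.1766 0.0946]
red 4 [319.  223.5] plane [ 0.4454 -0.0018  0.025 ] depth [ 0.4454 -0.0018  0.0276]
red 5 [320. 230.] plane [ 0.4227 -0.0058  0.025 ] depth [ 0.4228 -0.0058  0.0283]
plate 6471 [300.7521 207.6713] [0.501  0.0531 0.0258] ((0.49973464012145996, 0.07905471324920654), (0.22487621009349823, 0.4403553307056427), 7.045563697814941)
plate 24 [429.5417 188.4167] [ 0.5749 -0.3866  0.0265] ((0.5795028805732727, -0.38920629024505615), (0.05254187062382698, 0.013676077127456665), 8.397727012634277)
plate 259 [406.6834 220.1081] [ 0.4638 -0.2989  0.0295] ((0.46344512701034546, -0.3133450746536255), (0.1408451795578003, 0.036826517432928085), 67.97306823730469)
lump 38 [432.2632 187.6316] [ 0.5776 -0.3927  0.0406] ((0.5782867670059204, -0.3956114649772644), (0.05826703459024429, 0.02821495197713375), 13.718064308166504)
lump 38 [342.4737 191.2368] [ 0.5598 -0.0825  0.0427] ((0.5592882037
[... 3608 characters left out ...]
, 11.05122184753418)
pusherhead 609 [209.4319 233.092 ] [ 0.4683 -0.3137  0.0294] ((0.46345341205596924, -0.3119596838951111), (0.13876308500766754, 0.040990494191646576), 67.95301055908203)
pusherhead 36 [294.1667 269.6944] [ 0.6603 -0.1521  0.0304] ((0.6614019870758057, -0.15225650370121002), (0.041885681450366974, 0.0022608377039432526), 6.449502468109131)
pusherhead 179 [185.5196 287.8268] [ 0.6056 -0.4116  0.0332] ((0.5949394106864929, -0.41198885440826416), (0.03814909607172012, 0.06361523270606995), 11.207666397094727)
pusherhead 23 [238.2174 296.6087] [ 0.6784 -0.3031  0.0345] ((0.6753718852996826, -0.3029802441596985), (0.006302935071289539, 0.024708149954676628), 50.16188049316406)
```

View pics/top0c.png

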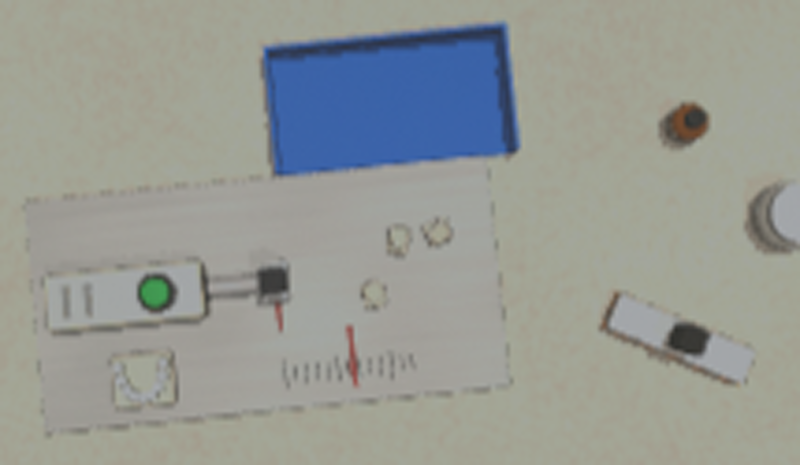

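View pics/scene0c.png

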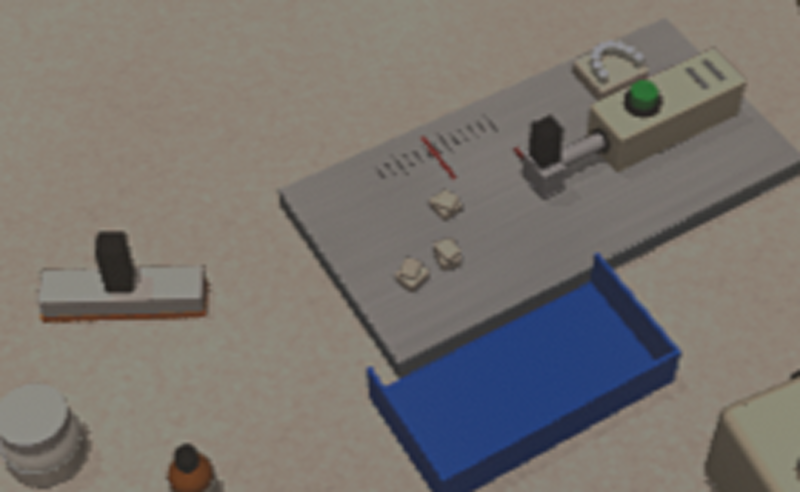

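The top view shows the plate at about (232–362, 175–245) with the lumps at (342,191), (332,193) and (325,208). The pointer and mark are red, around (300,213) and (320,226), and the pusher is at (407,220). The scene view agrees with it. Next I'll take the pusher and refine the station frame from the saved images.

```bash
cat >> h.py <<'E'
def down(phi):
    a=np.radians(phi+90)/2; return np.array([0,np.cos(a),np.sin(a),0])
E
cat > st.py <<'E'
from h import *
np.set_printoptions(precision=4,suppress=True)
yaws=[]
for n in("top","scene"):
    im=cv2.imread(f"pics/{n}0.png"); P=cloud(n,np.load(f"pics/{n}0.npy"))
    z=P[...,2]; b=max(blobs((z>.019)&(z<.031)&(P[...,0]<.72)&(P[...,0]>.3)&(abs(P[...,1])<.4)),key=lambda t:t[0])[2]
    q=P[b][:,:2]; t=np.radians(7.1); M=np.array([[np.cos(t),np.sin(t)],[-np.sin(t),np.cos(t)]]); l=q@M.T
    out=[]
    for ax,sg in((0,-1),(0,1),(1,-1),(1,1)):   # extreme points per 8 mm bin along each side
        if n=="scene" and (ax,sg)==(0,1): continue
        o=l[:,1-ax]; k=np.round(o/.008); e=[]
        for kk in np.unique(k):
            s=l[k==kk]; i=np.argmax(sg*s[:,ax]); e.append((s[i,1-ax],s[i,ax]))
        e=np.array(e); e=e[abs(e[:,1]-np.median(e[:,1]))<.006]; p=np.polyfit(e[:,0],e[:,1],1)
        out.append(("xy"[ax],sg,len(e),np.degrees(np.arctan(p[0])),np.median(e[:,1])))
    print(n,[(a,s,c,round(d,2),round(f,4)) for a,s,c,d,f in out])
    # red
    L=cv2.cvtColor(im,cv2.COLOR_BGR2LAB)[...,1].astype(float)-128
    w=b|cv2.dilate(b.astype(np.uint8),np.ones((5,5))).astype(bool)
    for a,c,m in blobs((L>10)&w&(P[...,0]<.62),4):
        vv,uu=np.nonzero(m); p=plane(n,np.c_[uu,vv],.027)[:,:2]@M.T; W=L[m]
        print("  red",a,c,"station-rot x %.4f..%.4f"%(p[:,0].min(),p[:,0].max()),"mean",(p*W[:,None]).sum(0)/W.sum())
    print("  button,grip in rot frame", [ (M@P[y,x,:2]).round(4) for x,y in ([(266,208),(298,206)] if n=="top" else [(379,169),(347,180)])])
# pusher grip height: top-view black blob vs scene black blob top
for n in("top","scene"):
    im=cv2.imread(f"pics/{n}0.png"); P=cloud(n,np.load(f"pics/{n}0.npy")); v=im.max(2)
    for nm,c in(("pusher",(.463,-.313)),("arm",(.511,.070))):
        m=(np.hypot(P[...,0]-c[0],P[...,1]-c[1])<.03)&(P[...,2]>.07)&(v<70)
        z=P[...,2][m]; zt=np.percentile(z,95); mm=m&(P[...,2]>zt-.006); vv,uu=np.nonzero(mm)
        print(n,nm,mm.sum(),"top z",zt,P[mm].mean(0),"px",uu.mean(),vv.mean())
E
python3 st.py; python3 - <<'E'
from h import *
q=down(-22)
move_pose([.4634,-.3127,.16],q)
move_straight([.4634,-.3127,.053],max_speed=.12)
command_gripper(.015); o=get_obs(); print(o["clock"],o["tcp_pos"],o["opening"],o["gripper_force"])
move_straight([.4634,-.3127,.153],max_speed=.15); o=get_obs(); print(o["clock"],o["tcp_pos"],o["opening"],o["contact_force"])
for n in("top","scene"):
    im,d=get_image(n); cv2.imwrite(f"pics/{n}1.png",im); np.save(f"pics/{n}1.npy",d)
E
```

```text
top [('x', -1, 56, np.float64(0.14), np.float64(0.3949)), ('x', 1, 54, np.float64(0.11), np.float64(0.6117)), ('y', -1, 28, np.float64(-0.14), np.float64(-0.2012)), ('y', 1, 28, np.float64(-0.05), np.float64(0.2351))]
  red 11 [299.6364 214.4545] station-rot x 0.4677..0.4889 mean [0.48   0.0075]
  red 26 [319.2692 225.1538] station-rot x 0.4084..0.4612 mean [ 0.4351 -0.0572]
  button,grip in rot frame [array([0.5124, 0.1147]), array([0.5077, 0.0065])]
5.0417 [ 0.46358842 -0.31283575  0.05327493] 0.023324553592073725 60.6510865688324
5.8583 [ 0.46280622 -0.312212    0.15174024] 0.023093742318507925 [-0.93154999  0.72325605 -2.59591905]Traceback (most recent call last):
  File "st.py", line 14, in <module>
    e=np.array(e); e=e[abs(e[:,1]-np.median(e[:,1]))<.006]; p=np.polyfit(e[:,0],e[:,1],1)
                                                              ~~~~~~~~~~^^^^^^^^^^^^^^^^^
    raise TypeError("expected non-empty vector for x")
TypeError: expected non-empty vector for x
```

```bash
cat >> h.py <<'E'
O=np.array([.5147,.0207]); YAW=7.0
def S(x,y,z):  # station mm -> world
    t=np.radians(YAW); c,s=np.cos(t),np.sin(t); x,y=x/1e3,y/1e3
    return [O[0]+c*x-s*y,O[1]+s*x+c*y,z]
def toS(p):
    t=np.radians(YAW); c,s=np.cos(t),np.sin(t); d=np.asarray(p)[...,:2]-O
    return 1e3*np.stack([c*d[...,0]+s*d[...,1],-s*d[...,0]+c*d[...,1]],-1)
E
python3 - <<'E'
from h import *
np.set_printoptions(precision=4,suppress=True)
q=down(7)
move_straight(S(-78,-75,.155),q,max_speed=.2)
print(move_straight(S(-78,-75,.0795),max_speed=.1,until_force=12),get_obs()["tcp_pos"])
print(move_straight(S(98,-75,.0795),max_speed=.08,until_force=25))
o=get_obs(); print(o["clock"],toS(o["tcp_pos"]),o["tcp_pos"],o["contact_force"])
move_straight(S(85,-75,.0795),max_speed=.1); move_straight(S(60,-75,.16),max_speed=.2)
move_straight(S(-40,-200,.16),max_speed=.3)
for n in("top","scene"):
    im,d=get_image(n); cv2.imwrite(f"pics/{n}2.png",im); np.save(f"pics/{n}2.npy",d)
im=cv2.imread("pics/scene2.png")[130:310,160:430]; cv2.imwrite("pics/scene2c.png",cv2.resize(im,None,fx=2.9,fy=2.9,interpolation=cv2.INTER_CUBIC))
print(get_obs()["clock"])
E
```

```text
True [ 0.4445 -0.0631  0.0781]
False
10.5083 [ 97.8145 -74.9984] [ 0.6209 -0.0418  0.0795] [-0.2074  0.3951 -1.8013]
12.15
```

View pics/scene2c.png

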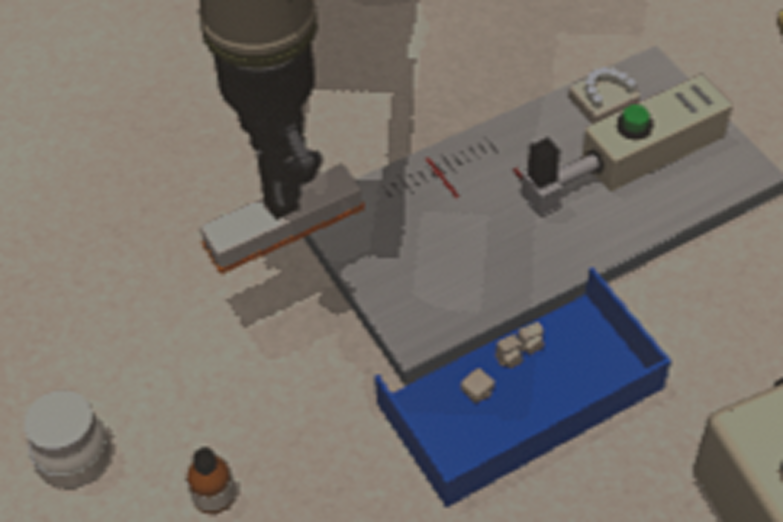

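All three lumps lie in the tray (about (480,383), (510,350) and (530,335) in the crop), and the plate is clear. Next: put the pusher back and press the button.

```bash
python3 - <<'E'
from h import *
np.set_printoptions(precision=4,suppress=True)
q=down(-22)
move_straight([.4634,-.3127,.13],q,max_speed=.2)
move_straight([.4634,-.3127,.062],max_speed=.12)
print(move_straight([.4634,-.3127,.0525],max_speed=.03,until_force=4),get_obs()["tcp_pos"])
command_gripper(.06); pause(.1)
move_straight([.4634,-.3127,.15],max_speed=.15)
print(get_obs()["clock"])
for n in("top","scene"):
    im,d=get_image(n); cv2.imwrite(f"pics/{n}3.png",im); np.save(f"pics/{n}3.npy",d)
# red pointer/mark, both views, several saved frames; button and grip tops
for n,k in(("top",0),("scene",0),("scene",1),("scene",2),("top",3),("scene",3)):
    im=cv2.imread(f"pics/{n}{k}.png"); P=cloud(n,np.load(f"pics/{n}{k}.npy"))
    L=cv2.cvtColor(im,cv2.COLOR_BGR2LAB)[...,1].astype(float)-128; r=toS(P)
    w=(r[...,0]>-112)&(r[...,0]<-15)&(r[...,1]>-80)&(r[...,1]<75)
    for a,c,m in blobs((L>10)&w):
        vv,uu=np.nonzero(m); y=[]
        for z in(.025,.029):
            p=toS(plane(n,np.c_[uu,vv],z)); W=L[m]; y.append((p*W[:,None]).sum(0)/W.sum())
        print(n,k,a,"z25",y[0],"z29",y[1])
    h,s,v=hsv(im); g=(abs(h-65)<20)&(s>120)&(v>50)&(P[...,2]>.091)
    print("  button",toS(P[g]).mean(0),np.median(P[g][:,2]),end=" ")
    g=(abs(r[...,0])<25)&(abs(r[...,1]-50)<25)&(P[...,2]>.101); print("grip top",g.sum(),r[g].min(0),r[g].max(0),np.median(P[g][:,2]))
P=cloud("top",np.load("pics/top3.npy")); m=(np.hypot(P[...,0]-.4634,P[...,1]+.3127)<.09)&(P[...,2]>.02)&(P[...,2]<.045)
print("pusher head z",np.median(P[m][:,2]),cv2.minAreaRect(P[m][:,:2].astype(np.float32)))
E
```

```text
True [ 0.4639 -0.3133  0.0531]
15.425
top 0 11 z25 [-33.3569  50.6231] z29 [-33.4054  50.4444]
top 0 26 z25 [-78.2174 -14.2521] z29 [-78.1495 -14.2625]
  button [ -0.7883 157.496 ] 0.09609406952070987 grip top 42 [-9.8735 38.7431] [10.5498 59.8369] 0.1080214153998329
scene 0 28 z25 [-79.3392 -14.6407] z29 [-76.4182 -16.4302]
scene 0 6 z25 [-46.0288  53.0411] z29 [-43.2353  50.9925]
  button [ -0.0909 153.9918] 0.09412209880136757 grip top 61 [-14.098   38.2475] [11.9281 61.611 ] 0.1052567819061998
scene 1 27 z25 [-78.624  -14.6818] z29 [-75.7058 -16.4711]
scene 1 6 z25 [-46.1015  53.0649] z29 [-43.3077  51.0162]
  button [ -0.991  154.2545] 0.0935659918284989 grip top 59 [-12.8368  37.9544] [11.8069 61.8667] 0.10544017513809156
scene 2 28 z25 [-79.4973 -14.6419] z29 [-76.5756 -16.4313]
scene 2 6 z25 [-45.938   53.0307] z29 [-43.1449  50.9821]
  button [ -0.8355 154.8933] 0.09390680866909645 grip top 59 [-14.1495  36.1801] [11.8953 61.3935] 0.10511852741518102
top 3 11 z25 [-33.417   50.6444] z29 [-33.4654  50.4656]
top 3 26 z25 [-77.8445 -14.2531] z29 [-77.7776 -14.2634]
  button [ -2.9165 152.1447] 0.09435756161709796 grip top 42 [-10.04    38.9985] [10.5486 59.9837] 0.10673765151932935
scene 3 28 z25 [-78.8983 -14.6503] z29 [-75.979  -16.4397]
scene 3 6 z25 [-45.9255  53.0519] z29 [-43.1324  51.0032]
  button [  0.0858 154.4601] 0.09415224911453379 grip top 59 [-11.9201  36.9812] [10.8779 60.7133] 0.10511571713787915
pusher head z 0.030891016379497982 ((0.4765862822532654, -0.28464052081108093), (0.07844699174165726, 0.036260370165109634), 67.98702239990234)
```

```bash
python3 - <<'E'
from h import *
np.set_printoptions(precision=4,suppress=True)
q=down(7)
command_gripper(0.0)
move_pose(S(-.5,155.5,.15),q)
move_straight(S(-.5,155.5,.099),max_speed=.12); pause(.2)
print(get_obs()["contact_force"])
print(move_straight(S(-.5,155.5,.0855),max_speed=.02,until_force=15))
o=get_obs(); print(o["clock"],o["tcp_pos"],o["contact_force"])
move_straight(S(-.5,155.5,.15),max_speed=.2)
move_straight(S(-.5,60,.15),max_speed=.2); command_gripper(.055)
for n in("scene",):
    im,d=get_image(n); cv2.imwrite(f"pics/{n}4.png",im); P=cloud(n,d); h,s,v=hsv(im)
    g=(abs(h-65)<20)&(s>120)&(v>50)&(P[...,0]>.4)&(P[...,0]<.6); print("green px",g.sum(),np.percentile(P[g][:,2],[50,90]))
im=cv2.imread("pics/scene4.png")[130:310,160:430]; cv2.imwrite("pics/scene4c.png",cv2.resize(im,None,fx=2.9,fy=2.9,interpolation=cv2.INTER_CUBIC))
print(get_obs()["clock"])
E
```

```text
[ 0.4977 -0.038   0.0993]
True
19.3167 [0.4958 0.1752 0.0869] [-1.6885 -1.3254  6.447 ]
green px 40 [0.087  0.0891]
21.025
```

View pics/scene4c.png

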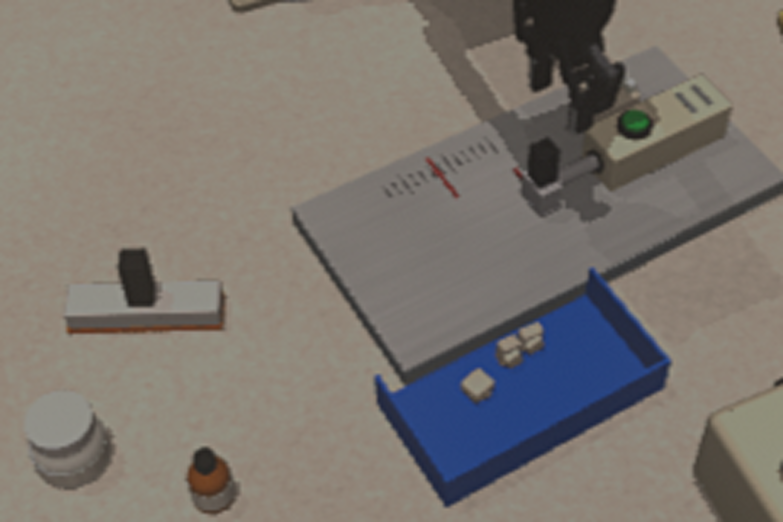

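The button top now measures 87 mm, so it is down, and the pusher stands upright on the bench. Next I'll grip the arm and draw it out.

```bash
python3 - <<'E'
from h import *
np.set_printoptions(precision=4,suppress=True)
move_straight(S(-.5,49.8,.13),max_speed=.15)
move_straight(S(-.5,49.8,.069),max_speed=.1)
command_gripper(.01); pause(.2); o=get_obs(); a=toS(o["tcp_pos"]); print(a,o["opening"],o["gripper_force"],o["contact_force"])
T=65.0; tgt=a[1]-T; cmd=np.array([a[0],tgt])
move_straight(S(*cmd,.069),max_speed=.05); pause(.3)
for i in range(2):
    e=toS(get_obs()["tcp_pos"])[1]-tgt; print("err",e); cmd[1]-=e; move_straight(S(*cmd,.069),max_speed=.02); pause(.3)
o=get_obs(); print(o["clock"],toS(o["tcp_pos"]),o["contact_force"],o["opening"])
for n in("top","scene"):
    im,d=get_image(n); cv2.imwrite(f"pics/{n}5.png",im); np.save(f"pics/{n}5.npy",d)
W={"top":(260,170,360,250),"scene":(270,150,390,250)}
cr=[cv2.resize(cv2.imread(f"pics/{n}5.png")[y0:y1,x0:x1],(400,int(400*(y1-y0)/(x1-x0))),interpolation=cv2.INTER_CUBIC)[:320] for n,(x0,y0,x1,y1) in W.items()]
cv2.imwrite("pics/c5.png",np.hstack(cr))
E
```

```text
[-1.7189 49.7669] 0.021411332896094714 60.161864161491394 [-12.3186  -2.0361  14.4143]
err 0.37581534416126416
err 0.0619042012096962
25.5417 [ -1.7113 -15.1738] [-3.7328  3.1861  8.035 ] 0.02098651902559171
```

View pics/c5.png

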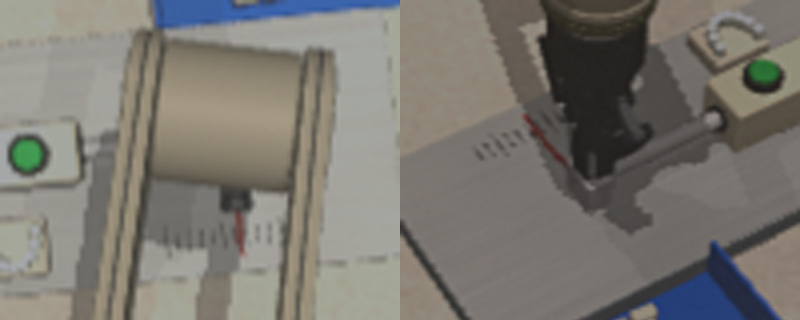

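The arm is drawn out. In the scene crop the mark, from (527,117) to (560,160), runs on into the pointer at the head. I'll check this numerically on the red pixels.

```bash
python3 - <<'E'
from h import *
np.set_printoptions(precision=1,suppress=True)
for n in("scene","top"):
    im=cv2.imread(f"pics/{n}5.png"); L=cv2.cvtColor(im,cv2.COLOR_BGR2LAB)[...,1].astype(float)-128
    a=proj(n,[S(-108,-15,.027),S(-15,-15,.029)]); lo=int(a[:,1].min()); hi=int(a[:,1].max())+1
    for v in range(lo,hi+1):
        f=np.clip((v-a[0,1])/(a[1,1]-a[0,1]),0,1); u0=int(a[0,0]+f*(a[1,0]-a[0,0])); u=np.arange(u0-6,u0+7)
        w=np.clip(L[v,u]-5,0,None)
        if w.max()>5:
            uc=(w*u).sum()/w.sum(); print(n,v,"sum%.0f"%w.sum(),toS(plane(n,[[uc,v]],.025))[0],"z29.5:",toS(plane(n,[[uc,v]],.0295))[0])
o=get_obs(); print(o["clock"],toS(o["tcp_pos"]),o["contact_force"])
E
```

```text
scene 184 sum9 [-108.1  -14. ] z29.5: [-104.7  -16. ]
scene 185 sum24 [-104.1  -14.8] z29.5: [-100.7  -16.8]
scene 186 sum20 [-99.6 -14.7] z29.5: [-96.2 -16.7]
scene 187 sum13 [-94.8 -14.2] z29.5: [-91.4 -16.2]
scene 188 sum21 [-90.7 -14.8] z29.5: [-87.4 -16.8]
scene 189 sum26 [-86.4 -14.8] z29.5: [-83.1 -16.9]
scene 190 sum20 [-82.1 -15. ] z29.5: [-78.8 -17. ]
scene 191 sum13 [-77.4 -14.6] z29.5: [-74.2 -16.6]
scene 192 sum13 [-73.1 -14.6] z29.5: [-69.8 -16.6]
scene 193 sum21 [-69. -15.] z29.5: [-65.7 -17. ]
scene 194 sum21 [-64.5 -14.7] z29.5: [-61.2 -16.7]
scene 195 sum16 [-60.1 -14.7] z29.5: [-56.9 -16.7]
scene 196 sum20 [-55.3 -13.9] z29.5: [-52.1 -15.9]
scene 197 sum28 [-51.1 -13.9] z29.5: [-47.9 -15.9]
scene 198 sum15 [-46.7 -13.7] z29.5: [-43.5 -15.7]
top 223 sum9 [-69.8 -14. ] z29.5: [-69.8 -14.1]
top 224 sum16 [-73.4 -14.3] z29.5: [-73.3 -14.4]
top 225 sum16 [-76.9 -14.4] z29.5: [-76.8 -14.4]
top 226 sum13 [-80.4 -14.3] z29.5: [-80.3 -14.3]
top 227 sum17 [-83.9 -14.3] z29.5: [-83.8 -14.3]
top 228 sum19 [-87.4 -13.9] z29.5: [-87.3 -14. ]
top 229 sum16 [-90.9 -13.9] z29.5: [-90.8 -13.9]
top 230 sum15 [-94.4 -13.9] z29.5: [-94.3 -13.9]
top 231 sum9 [-98.  -14.7] z29.5: [-97.9 -14.7]
top 232 sum11 [-101.5  -14.4] z29.5: [-101.4  -14.4]
top 233 sum10 [-105.1  -15.1] z29.5: [-104.9  -15.1]
25.6417 [ -1.7 -15.2] [-5.4  2.9  7.4]
```

```bash
python3 - <<'E'
from h import *
# independent estimates of travel: 64.7, 65.4, 64.5, ~64 -> settle at 64.7
cmd=-15.6+.35
move_straight(S(-1.7,cmd,.069),max_speed=.02); pause(.5)
o=get_obs(); print(o["clock"],toS(o["tcp_pos"]),o["contact_force"],o["gripper_force"])
print(sign_off())
E
```

```text
26.3917 [ -1.69836213 -14.79271229] [-5.20242516  3.00585133  7.22554343] 59.31579887866974
the job is handed in; nothing more can be done
None
```

The job is handed in at 26.4 s: all three lumps are in the tray, the pusher stands back on the bench where it was, and the button is fully down; the arm is held about 64.6 mm out, level with the red mark to within about 1 mm by my measurements (the pointer was too hidden for a sharp final check).

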